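Fetch the ball-ended tapper from the tool carousel

ROBOT

A 7-joint arm with a two-finger parallel gripper is mounted at the origin on the work surface. World frame = base frame: x ahead of the robot, y to its left, z up, the work surface at z = 0. Lengths are in m, angles in rad, forces in N, time in s.
With the tool pointing down it reaches from about 0.4 to 0.85 m from the base axis. Payload 4.5 kg.
Tool frame: the origin (TCP) lies at the very end of the fingers, on their centre line; the grasp point (between the pads) lies 19 mm behind it; z points along the fingers, y is the line along which they close (so a half turn about z gives the same grasp; the last joint's range is limited). The gripper opens to 88 mm and grips with 3 to 60 N. Pads are 18 mm wide; open, the fingers measure 123 mm over their backs; the gripper's body (75 mm by 187 mm) begins 45 mm behind the grasp point.
Start: joints at [1.179, 0.689, -0.195, 1.565, 0.157, 0.902, -0.215], TCP at [0.258, -0.569, 0.239] pointing down, gripper open.
Joint ranges: [-3.01, 3.01], [-0.46, 2.08], [-1.47, 1.51], [0.13, 2.56], [-1, 4.14], [0.04, 2.09], [-2.66, 2.66]. Speed limits (rad/s): [2.57, 2.57, 3.14, 3.14, 3.14, 3.14, 3.14].

INTERFACE

Orientations are given as a unit quaternion [w, x, y, z].
In Python, from station import ctrl gives the robot as it stands.
- The arm moves only by the tool move_arm, never from a script. Its arguments are lists of equal length, an entry for each row: "travel": the shift along the tool's x, y, z in units of 750 mm (1.0 is 750 mm), a list of three; "turn": the turn, a rotation vector about the tool's x, y, z in units of pi/2 rad (1.0 is pi/2 rad), a list of three; "claw": the closure, from 0 (fully open) to 1 (shut). A call has exactly 10 rows; each row is the pose to reach, as a shift and turn from the pose commanded when the call began, along the tool's axes at that moment; what a row does not reach only later rows make up. A row lasts 1/8 s, in which the tool goes at most 62.5 mm and 10.7 degrees, less where a joint would pass 70% of its speed; a pose out of reach is approached as far as the arm can. A call with a number of a shift or a turn outside -1 to 1 is refused whole. A call with a gripper value outside its range is refused whole. The fingers move at their own pace and stop on an object; "grip_force" is the grip in N (left out, the last holds). Time passes only in rows, so rows that repeat a pose let the fingers close, or fill a call up. It gives the time, the measured TCP pose, the force, the opening and the grip force at its end, in the units of the state.
- ctrl.sense(): the state, without advancing time (a new reading comes with each control period).
- ctrl.read_camera(name): name is "scene" or "top"; returns (picture, depth): 420x560x3 uint8, red, green, blue; 420x560 float32, m along the optical axis (not along the pixel's ray), 0 where there is no reading.
- ctrl.camera_params(name): a dict with "K" (3x3 intrinsics, pixels), "k1" (the pictures are not rectified: a ray, as slopes to the right and down, at radius r is drawn at 1 + k1 r^2 times it, then the intrinsics apply), "T" (4x4, takes a point from camera to world coordinates). Camera axes: x right, y up, looking along -z (the intrinsics and any distortion apply to the point x, -y, -z); pixel columns grow to the right and rows downward; lengths in m; the calibration is good to about 2 mm. A picture is of the moment at which its call begins. camera_params takes no time and is no camera call.
- ctrl.sign_off(): hands the job in; it is judged then, once.
The state is a dict: "t": time; "joint_pos": joint angles; "dq": joint speeds; "tau": joint torques, N m; "ee_pos": TCP position; "ee_rot": TCP orientation; "ft_force": force on the tool from outside, world axes, zero at the start; "torque": the same for the moment, N m; "grip_width": opening from 0.0 (shut) to 1.0 (fully open); "grip_force": force on a finger pad.
Only numpy, scipy, OpenCV 4.12 (cv2) and the standard library are available. Lean on these libraries where they do the work, as an engineer would, in place of code of your own. Each camera call takes 0.05 s, during which the arm holds its last target. There are 200 camera calls.

TASK

Turn the tool carousel until the pocket with the ball-ended tapper lines up over the brass pointer on the arm's side and stop it there, then draw the tapper out along its lean and stand it, ball up, in the empty steel pot: lower its foot right down to the pot's floor before letting go. Leave the other tools in their pockets and everything else on the table where it is.

Things in the scene. Friction and masses are not known exactly. Their poses are not given: they have to be found in the camera images.
- turn_grip (a point): centre of the dark steel bar grip atop the tool carousel, on its vertical turning axis, 157 above the table; bar 64 long (this point's x), 14 thick (y), 30 high. It turns with the carousel, a disc with five leaning square sleeves (pockets) 72 degrees apart: no end stops, light friction (0.1 N m), stays where left. This point's -x points to the tapper's pocket.
- pocket_mouth (a point): centre of the open upper end of the tapper's pocket, 72.5 from the turning axis, 83 above the table. The pocket is a square aluminium sleeve, 22 inside, 28 outside, 45 deep along its axis, its top leaning 30 degrees outward from the turning axis; z points out of it along its axis, y is horizontal
- pocket_floor (a point): centre of the inner floor of the same sleeve, 45 below its mouth along the axis
- pointer (a point): top of the round end of the fixed brass pointer on the carousel's base, 148 from the turning axis, 16 above the table, on the side towards the arm (-x points outward). A pocket faces the arm when it lies in line over this pointer, seen from above
- tapper_mid (a point): middle (74.5 above the foot) of the ball-ended tapper, the wanted tool: aluminium shank 18 x 18 x 124, then a thin neck with a brass ball of 18 diameter, 149 in all, about 120 g. z runs along it to the ball, y across two flats (horizontal in the pocket). Loose in its sleeve (2 play a side), it leans about 35 degrees outward, 79 of bare shank above the mouth; it comes out along its lean, not straight up
- tapper_foot (a point): centre of the lower end of the tapper's shank; same axes
- pot: empty round steel tool pot, fixed to the table, 70 outside diameter, 3 wall, 85 high, inner floor 5 above the table, on a foot disc of 90 diameter; origin at the centre of its underside
- roller_mid (a point): middle of another tool in the carousel, 74.5 above its foot; same shank as the tapper, but its brass end is a flat round disc (34 diameter, 7 thick). To be left in its pocket.
- tee_mid (a point): middle of another tool in the carousel, 74.5 above its foot; same shank as the tapper, but its brass end is a crossbar (46 long, 11 thick). To be left in its pocket.
- point_mid (a point): middle of another tool in the carousel, 74.5 above its foot; same shank as the tapper, but its brass end is a slim cone (18 wide, 28 high). To be left in its pocket.
- block_mid (a point): middle of another tool in the carousel, 74.5 above its foot; same shank as the tapper, but its brass end is a square block (28 x 28 x 20). To be left in its pocket.
- hexagon: turquoise glass hexagon, 78 across flats, 6 thick, lying flat; origin at centre of its underside. To be left alone.
- plier: orange-handled running plier, about 195 long, 18 high, lying flat; origin under the middle, jaws to its +x. To be left alone.
- square: L-shaped steel ruler square, 200 x 135, 4 thick, lying flat; origin at the underside, middle of the long leg. To be left alone.
- strip: clear seedy glass strip, 240 x 32 x 5, long along its x, lying flat; origin at centre of its underside. To be left alone.
- oil: small clear upright bottle of cutting oil, 44 diameter, 100 high; origin at centre of its underside. To be left alone.
- rubblock: cork rubbing block 90 x 50 x 22; origin at centre of its underside. To be left alone.
Mind the look-alikes: they are no part of the job. Leave any blue, green or red look-alike of the pot alone.

How it is judged:
On the way, in this order (a step that is already met when the one before it is completed fails the run):
1. the tapper's pocket is stopped in line over the pointer (within 16 mm sideways, about 12 degrees), the tapper still in it (y of pocket_mouth in the frame of pointer between -0.016 and 0.016 m and distance between pocket_mouth and pointer below 0.115 m and distance between tapper_foot and pocket_floor below 0.02 m), for 0.5 s.
2. the tapper is held by the fingers with its foot drawn more than 50 mm away from the pocket floor (distance between tapper_foot and pocket_floor above 0.05 m and contact force between the fingers and tapper above 0.5 N), for 0.1 s.
3. the tapper's foot is down in the pot (within 25 mm of its floor) while the fingers still hold it (horizontal distance between tapper_foot and pot below 0.034 m and z of tapper_foot in the frame of pot below 0.03 m and contact force between the fingers and tapper above 0.5 N), for 0.1 s.
At the end, for the whole second after the job is handed in: The tapper stands at rest in the pot, ball up, leaning no more than 43 degrees, its foot inside the pot (within 34 mm of its axis) and within 25 mm of its inner floor; the other tools are in their pockets and the bystanders are where they were (horizontal distance between tapper_foot and pot below 0.034 m and z of tapper_foot in the frame of pot below 0.03 m and angle between tapper_mid's own z axis and vertical below 0.75 rad and z of tapper_mid in the frame of pot above 0.04 m and linear speed of tapper below 0.05 m/s); the robot touches nothing.
It fails at once if another tool is lifted out of, or pushed down from, its pocket (height changes by more than 25 mm) (height (world z) of any of roller_mid, tee_mid, point_mid, block_mid above 0.1325 m or height (world z) of any of roller_mid, tee_mid, point_mid, block_mid below 0.0825 m).
It fails at once if a bystander on the table is moved more than 40 mm (distance of any of hexagon, plier, square, strip, oil, rubblock from where it was at the start of the episode above 0.04 m).
It also fails if it takes over 64 s, if anything falls off the work surface, if the arm or the gripper's body presses on something with over 40 N, if the wrist force passes 120 N, or if a joint passes its speed limit or range.

## Working session

There is one attempt and no reset: what is moved stays moved. The work goes in short steps, Python scripts to look and compute and a tool call to move; the robot and the scene stay as the last step left them, time stands still between calls to the robot, and variables do not carry over. Pictures are saved under pics/ and viewed, at most 10 in all, crops included, and the job is handed in when it is done.

Besides the shell and the picture viewer there is one more tool, called as name(argument=value, ...), one argument or row to a line, values as JSON. move_arm: Moves the arm, as the interface text tells. Shifts and turns lie within -1 to 1; 1 stands for 750 mm of shift or pi/2 rad of turn. Its arguments: {"type":"object","properties":{"travel":{"type":"array","items":{"type":"array","items":{"type":"number"}}},"turn":{"type":"array","items":{"type":"array","items":{"type":"number"}}},"claw":{"type":"array","items":{"type":"number"}},"grip_force":{"type":"number"}},"required":["travel","turn","claw"]}

```bash
mkdir -p pics
cat > h.py <<'E'
import numpy as np, cv2
from station import ctrl
from scipy.spatial.transform import Rotation as R
def grab(n):
    im,d=ctrl.read_camera(n); p=ctrl.camera_params(n); return im,d,p
def cloud(d,p):
    h,w=d.shape; v,u=np.mgrid[:h,:w]; K=np.array(p["K"])
    pts=np.stack([u,v],-1).reshape(-1,1,2).astype(np.float64)
    n=cv2.undistortPoints(pts,K,np.array([p["k1"],0,0,0,0.])).reshape(h,w,2)
    c=np.stack([n[...,0]*d,-n[...,1]*d,-d],-1); T=np.array(p["T"])
    return c@T[:3,:3].T+T[:3,3]
def rot():
    q=ctrl.sense()["ee_rot"]; return R.from_quat([q[1],q[2],q[3],q[0]])
def save(n,im,s=1):
    cv2.imwrite("pics/"+n,cv2.resize(im[...,::-1],None,fx=s,fy=s,interpolation=cv2.INTER_CUBIC))
E
python3 - <<'E'
from h import *
for n in("scene","top"):
    im,d,p=grab(n); save(n+"0.png",im,1.4); np.savez(n+"0.npz",im=im,P=cloud(d,p),d=d)
    print(n,p["T"],p["K"],p["k1"])
s=ctrl.sense(); print(s)
E
```

```text
scene [[ 0.51086868 -0.69361815  0.5078455   1.16869084]
 [ 0.85961963  0.41781425 -0.29408392 -0.32777242]
 [-0.00820314  0.58679222  0.80969599  1.15222119]
 [ 0.          0.          0.          1.        ]] [[479.4441002    0.         278.94904754]
 [  0.         479.4441002  201.85474927]
 [  0.           0.           1.        ]] -0.06970188691569885
top [[-0.01686864  0.98861643 -0.14950923  0.33439255]
 [-0.99966671 -0.01959845 -0.0168039   0.02482972]
 [-0.01954276  0.14917594  0.98861753  1.3266044 ]
 [ 0.          0.          0.          1.        ]] [[383.16675831   0.         281.89384611]
 [  0.         383.16675831 205.30876397]
 [  0.           0.           1.        ]] 0.02827837025878328
{'t': 0.1, 'joint_pos': array([ 1.17877184,  0.68991674, -0.1944782 ,  1.56619463,  0.15728462,
        0.90250974, -0.21510734]), 'dq': array([-0.00137569, -0.003035  , -0.00027655, -0.00445688, -0.00017265,
       -0.0006493 ,  0.00010075]), 'tau': array([-3.62559942e-03, -5.28490877e+01, -1.27153929e+00, -1.53836614e+01,
       -5.24993974e-02,  1.98926093e-03,  3.53717508e-05]), 'ee_pos': array([ 0.25788556, -0.56871083,  0.23799089]), 'ee_rot': array([-7.86098023e-04,  9.77417079e-01,  2.11317723e-01, -2.37582943e-04]), 'ft_force': array([ 0.07755228,  0.13932035, -0.64489006]), 'torque': array([ 0.02509956, -0.01653681,  0.01863872]), 'grip_force': 0.0, 'grip_width': 0.999069336848771}
```

View pics/scene0.png

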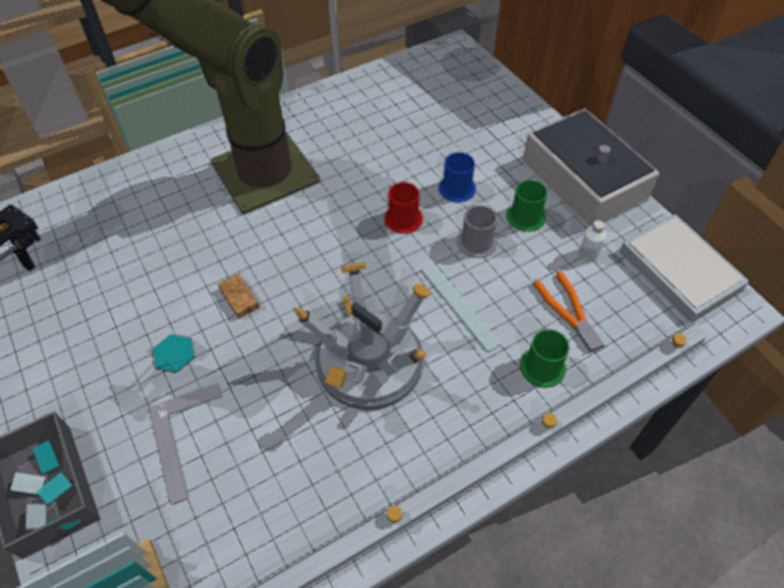

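View pics/top0.png

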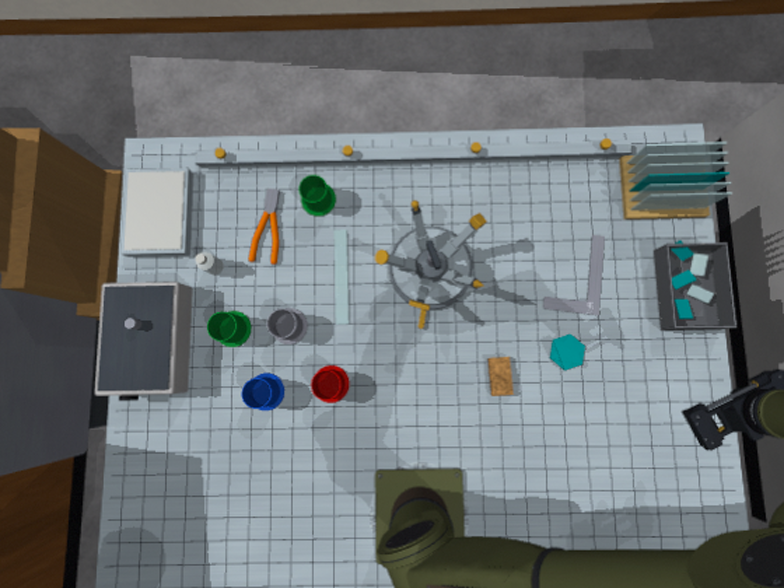

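The views show the carousel at top (432,255) and scene (370,345), and the grey steel pot at top (286,325) and scene (479,230). Candidates for the ball-ended tapper:
- top (415,205) = scene (419,355), a small brass end
- top (476,283) = scene (302,314), a small brass end
- the others: tee at top (418,312), roller at top (381,257), block at top (477,221)

One close crop should separate the ball from the cone.

Run:
```python
from h import *
A=np.load("scene0.npz");B=np.load("top0.npz")
c=lambda im,x,y,r:cv2.resize(im[y-r:y+r,x-r:x+r],(390,390),interpolation=cv2.INTER_CUBIC)
a=A["im"];b=B["im"]
save("crop0.png",np.hstack([c(a,int(302/1.4),int(314/1.4),22),c(a,int(419/1.4),int(355/1.4),22)]))
P=B["P"]
# brass pixels above table
for nm,F in(("scene",A),("top",B)):
    P=F["P"];hsv=cv2.cvtColor(F["im"],cv2.COLOR_RGB2HSV)
    m=(hsv[...,0]>10)&(hsv[...,0]<30)&(hsv[...,1]>110)&(P[...,2]>0.1)&(P[...,2]<.22)&(P[...,0]>.3)
    n,l,st,ce=cv2.connectedComponentsWithStats(m.astype(np.uint8))
    for i in range(1,n):
        if st[i,4]>8: print(nm,(ce[i]*1.4).round(),st[i,4],np.median(P[l==i],0).round(3))
    # grip bar
    m=(P[...,2]>.14)&(P[...,2]<.178)&(F["im"].max(-1)<90)&(P[...,0]>.3)&(P[...,1]>-.3)
    n,l,st,ce=cv2.connectedComponentsWithStats(m.astype(np.uint8))
    for i in range(1,n):
        if st[i,4]>25:
            q=P[l==i];w,V=np.linalg.eigh(np.cov(q[:,:2].T)); 
            print("bar?",nm,(ce[i]*1.4).round(),st[i,4],q.mean(0).round(3),(q.min(0).round(3),q.max(0).round(3)),np.degrees(np.arctan2(V[1,1],V[0,1])).round(1))
# pot rim (top)
P=B["P"]
for nm,F,cx,cy in(("top",B,286,325),("scene",A,479,228)):
    P=F["P"];v,u=np.mgrid[:420,:560]
    m=(abs(u-cx/1.4)<28)&(abs(v-cy/1.4)<28)&(P[...,2]>.078)&(P[...,2]<.095)
    q=P[m]; M=np.c_[2*q[:,:2],np.ones(len(q))]; s=np.linalg.lstsq(M,(q[:,:2]**2).sum(1),rcond=None)[0]
    print("pot",nm,len(q),s[:2].round(4),np.sqrt(s[2]+s[0]**2+s[1]**2),q[:,2].mean(),q.min(0),q.max(0))
```

```text
scene [353. 267.] 68 [ 0.478 -0.009  0.159]
scene [421. 290.] 76 [0.589 0.071 0.158]
scene [301. 314.] 42 [ 0.524 -0.138  0.161]
scene [419. 354.] 36 [ 0.704 -0.006  0.171]
scene [335. 376.] 150 [ 0.666 -0.145  0.164]
bar? scene [366. 318.] 227 [ 0.591 -0.045  0.164] (array([ 0.558, -0.058,  0.142]), array([ 0.618, -0.027,  0.177])) -160.4
bar? scene [412. 356.] 38 [ 0.694 -0.012  0.151] (array([ 0.685, -0.018,  0.141]), array([ 0.703, -0.004,  0.172])) -166.0
top [415. 205.] 28 [ 0.695 -0.003  0.169]
top [477. 221.] 80 [ 0.657 -0.14   0.163]
top [381. 257.] 77 [0.581 0.074 0.157]
top [477. 283.] 29 [ 0.515 -0.135  0.163]
top [419. 305.] 56 [ 0.471 -0.007  0.16 ]
bar? top [433. 255.] 113 [ 0.581 -0.041  0.168] (array([ 0.552, -0.056,  0.141]), array([ 0.613, -0.025,  0.176])) -161.6
pot top 78 [0.4439 0.3116] 0.033175887273644684 0.08311507726439932 [0.41038089 0.27727741 0.07837221] [0.47890946 0.34766648 0.08931106]
pot scene 132 [0.4488 0.3404] 0.04839468174253127 0.08342464966331334 [0.41292456 0.27524811 0.07804848] [0.48242216 0.42442924 0.08998435]
```

View pics/crop0.png

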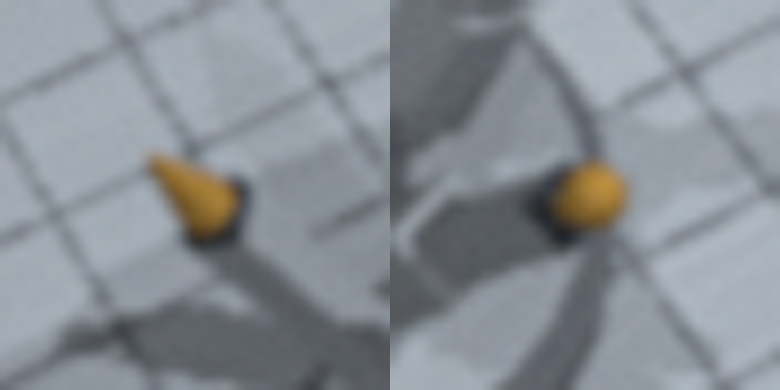

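The crop shows the cone on the left (scene (302,314)) and the ball on the right (scene (419,354)). So the tapper is scene (419,354) = top (415,205), at world (0.70,-0.005,0.165). Next I'll find the pointer and the turning axis.

Run:
```python
from h import *
for nm in("scene","top"):
    F=np.load(nm+"0.npz");P=F["P"];hsv=cv2.cvtColor(F["im"],cv2.COLOR_RGB2HSV)
    r=np.hypot(P[...,0]-.587,P[...,1]+.043)
    m=(hsv[...,0]>8)&(hsv[...,0]<32)&(hsv[...,1]>90)&(P[...,2]>.004)&(P[...,2]<.03)&(r<.17)
    q=P[m]; print(nm,len(q),q.mean(0).round(4),q.min(0).round(3),q.max(0).round(3),np.argwhere(m).mean(0)[::-1]*1.4)
    m=(P[...,2]>.169)&(P[...,2]<.176)&(r<.045); q=P[m]
    (c,sz,a)=cv2.minAreaRect(q[:,:2].astype(np.float32)); print("bartop",len(q),c,sz,a)
    # hub/disc rim circle
    m=(r>.08)&(r<.13)&(P[...,2]>.012)&(P[...,2]<.04)
    print("disc z",np.percentile(P[m][:,2],[5,50,95]))
```

```text
scene 50 [ 0.4645 -0.0265  0.0148] [ 0.435 -0.14   0.01 ] [ 0.6  -0.01  0.02] [345.548 309.008]
bartop 120 (0.5864025950431824, -0.04270482063293457) (0.06309059262275696, 0.015617864206433296) 16.64983367919922
disc z [0.01447575 0.02710935 0.0352013 ]
top 50 [ 0.4563 -0.0175  0.0133] [ 0.432 -0.035  0.005] [0.501 0.006 0.028] [421.54  317.856]
bartop 79 (0.5824602246284485, -0.04109349101781845) (0.06245851516723633, 0.013854123651981354) 19.644073486328125
disc z [0.01445509 0.02865853 0.03532917]
```

Run:
```python
from h import *
for nm in("scene","top"):
    F=np.load(nm+"0.npz");P=F["P"];hsv=cv2.cvtColor(F["im"],cv2.COLOR_RGB2HSV)
    m=(hsv[...,0]>8)&(hsv[...,0]<32)&(hsv[...,1]>90)&(P[...,2]>.003)&(P[...,2]<.03)&(abs(P[...,0]-.46)<.04)&(abs(P[...,1]+.03)<.05)
    for v,u in np.argwhere(m): print(u,v,P[v,u].round(3),end=";")
    print()
```

```text
246 212 [ 0.435 -0.014  0.011];247 212 [ 0.44  -0.013  0.017];248 212 [ 0.442 -0.011  0.018];245 213 [ 0.44  -0.019  0.016];246 213 [ 0.443 -0.017  0.018];247 213 [ 0.443 -0.014  0.016];248 213 [ 0.446 -0.012  0.018];245 214 [ 0.444 -0.021  0.018];246 214 [ 0.445 -0.019  0.017];247 214 [ 0.448 -0.017  0.019];248 214 [ 0.448 -0.014  0.017];249 214 [ 0.446 -0.01   0.012];245 215 [ 0.445 -0.022  0.015];246 215 [ 0.445 -0.019  0.012];247 215 [ 0.448 -0.017  0.014];248 215 [ 0.451 -0.015  0.017];249 215 [ 0.451 -0.012  0.014];246 216 [ 0.45  -0.021  0.015];247 216 [ 0.45  -0.019  0.014];248 216 [ 0.45  -0.015  0.011];249 216 [ 0.453 -0.014  0.013];246 217 [ 0.453 -0.023  0.015];247 217 [ 0.454 -0.02   0.015];248 217 [ 0.457 -0.019  0.018];249 217 [ 0.457 -0.015  0.014];250 217 [ 0.458 -0.013  0.013];246 218 [ 0.455 -0.024  0.014];247 218 [ 0.456 -0.022  0.012];248 218 [ 0.456 -0.019  0.011];249 218 [ 0.458 -0.016  0.011];247 219 [ 0.457 -0.023  0.01 ];248 219 [ 0.462 -0.021  0.015];249 219 [ 0.465 -0.02   0.017];247 220 [ 0.461 -0.025  0.011];248 220 [ 0.465 -0.023  0.016];249 220 [ 0.465
[... 1177 characters left out ...]
53 -0.017  0.011];302 228 [ 0.453 -0.02   0.016];300 229 [ 0.45  -0.014  0.012];301 229 [ 0.45  -0.017  0.013];302 229 [ 0.45  -0.02   0.012];299 230 [ 0.446 -0.01   0.013];300 230 [ 0.446 -0.014  0.012];301 230 [ 0.446 -0.017  0.015];302 230 [ 0.446 -0.02   0.019];299 231 [ 0.443 -0.01   0.014];300 231 [ 0.443 -0.013  0.012];301 231 [ 0.442 -0.017  0.016];302 231 [ 0.442 -0.02   0.015];299 232 [ 0.439 -0.01   0.013];300 232 [ 0.439 -0.013  0.011];301 232 [ 0.439 -0.017  0.017];302 232 [ 0.439 -0.02   0.014];299 233 [ 0.436 -0.01   0.016];300 233 [ 0.435 -0.013  0.019];301 233 [ 0.435 -0.017  0.017];302 233 [ 0.436 -0.02   0.005];300 234 [ 0.432 -0.013  0.014];301 234 [ 0.432 -0.017  0.014];
```

```bash
cat >> h.py <<'E'
def down(yaz): # tool pointing down, tool y at azimuth yaz deg
    a=np.radians(yaz); y=np.array([np.cos(a),np.sin(a),0]); z=np.array([0,0,-1.]); return R.from_matrix(np.c_[np.cross(y,z),y,z])
def to(pos,Rt):
    s=ctrl.sense(); r=rot(); 
    print("travel",(r.inv().apply(np.array(pos)-s["ee_pos"])/.75).round(4),"turn",((r.inv()*Rt).as_rotvec()/(np.pi/2)).round(4))
def st():
    s=ctrl.sense(); M=rot().as_matrix(); print("t",round(s["t"],2),"pos",s["ee_pos"].round(4),"q",s["joint_pos"].round(2),"yaz",np.degrees(np.arctan2(M[1,1],M[0,1])).round(2),"z",M[:,2].round(3),"F",s["ft_force"].round(1),"gw",round(s["grip_width"],3),"gf",round(float(s["grip_force"]),1))
E
python3 -c "
from h import *
to((.5845,-.042,.27),down(-71.5))"
```

```text
travel [ 0.6867 -0.4597 -0.042 ] turn [-0.001   0.0001  0.0655]
```

move_arm(
  travel=[
    [0.6867,-0.4597,-0.042],
    [0.6867,-0.4597,-0.042],
    [0.6867,-0.4597,-0.042],
    [0.6867,-0.4597,-0.042],
    [0.6867,-0.4597,-0.042],
    [0.6867,-0.4597,-0.042],
    [0.6867,-0.4597,-0.042],
    [0.6867,-0.4597,-0.042],
    [0.6867,-0.4597,-0.042],
    [0.6867,-0.4597,-0.042],
  ],
  turn=[
    [-0.001,0,0.0655],
    [-0.001,0,0.0655],
    [-0.001,0,0.0655],
    [-0.001,0,0.0655],
    [-0.001,0,0.0655],
    [-0.001,0,0.0655],
    [-0.001,0,0.0655],
    [-0.001,0,0.0655],
    [-0.001,0,0.0655],
    [-0.001,0,0.0655],
  ],
  claw=[0.3,0.3,0.3,0.3,0.3,0.3,0.3,0.3,0.3,0.3],
  grip_force=20,
)

```text
t: 1.35
ee_pos: [0.5855, -0.0403, 0.27]
ee_rot: [0.001, 0.987, 0.161, -0.0]
ft_force: [0.5, -0.3, 0.2]
grip_width: 0.703
grip_force: 0.0
```

```bash
python3 -c "
from h import *
st();to((.5845,-.042,.27),down(-71.5));to((.5845,-.042,.143),down(-71.5))"
```

```text
t 1.35 pos [ 0.5855 -0.0403  0.27  ] q [ 0.06  0.6  -0.12  1.65  0.09  0.9  -1.34] yaz -71.45 z [ 0.    -0.001 -1.   ] F [ 0.5 -0.3  0.2] gw 0.703 gf 0.0
travel [-0.0019  0.0018  0.    ] turn [0.0009 0.0003 0.0005]
travel [-0.0019  0.0015  0.1694] turn [0.0009 0.0003 0.0005]
```

move_arm(
  travel=[
    [0,0,0.08],
    [0,0,0.169],
    [0,0,0.169],
    [0,0,0.169],
    [0,0,0.169],
    [0,0,0.169],
    [0,0,0.169],
    [0,0,0.169],
    [0,0,0.169],
    [0,0,0.169],
  ],
  turn=[
    [0,0,0],
    [0,0,0],
    [0,0,0],
    [0,0,0],
    [0,0,0],
    [0,0,0],
    [0,0,0],
    [0,0,0],
    [0,0,0],
    [0,0,0],
  ],
  claw=[0.3,0.3,0.3,0.3,0.3,1,1,1,1,1],
)

```text
t: 2.6
ee_pos: [0.5853, -0.042, 0.1445]
ee_rot: [0.0, 0.987, 0.161, 0.001]
ft_force: [-5.1, 10.5, 7.3]
grip_width: 0.156
grip_force: 11.7
```

```bash
python3 -c "
from h import *
st();to((.5845,-.042,.143),down(-71.5))
im,d,p=grab('scene');save('s1.png',im[140:300,180:360],4)"
```

```text
t 2.6 pos [ 0.5853 -0.042   0.1445] q [ 0.05  0.76 -0.1   1.77  0.12  0.61 -1.37] yaz -71.5 z [ 0.002 -0.001 -1.   ] F [-5.1 10.5  7.3] gw 0.156 gf 11.7
travel [-0.001  -0.0004  0.002 ] turn [ 0.0008 -0.0009  0.    ]
```

View pics/s1.png

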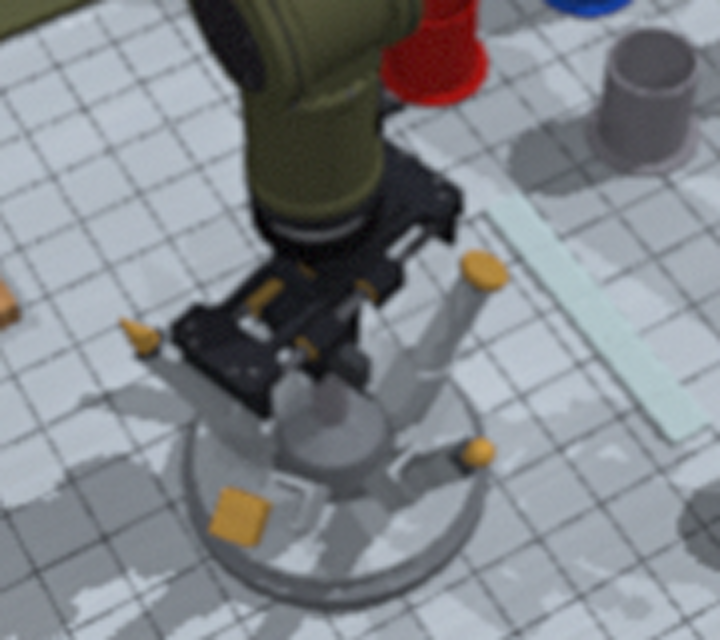

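The fingers hold the bar (13.7 mm opening) and the tools are clear. Next I'll turn it counterclockwise in two halves, 150.7° in total.

move_arm(
  travel=[
    [0,-0.001,0],
    [0,-0.001,0],
    [0,-0.001,0],
    [0,-0.001,0],
    [0,-0.001,0],
    [0,-0.001,0],
    [0,-0.001,0],
    [0,-0.001,0],
    [0,-0.001,0],
    [0,-0.001,0],
  ],
  turn=[
    [0,0,-0.06],
    [0,0,-0.15],
    [0,0,-0.25],
    [0,0,-0.35],
    [0,0,-0.45],
    [0,0,-0.55],
    [0,0,-0.65],
    [0,0,-0.75],
    [0,0,-0.837],
    [0,0,-0.837],
  ],
  claw=[1,1,1,1,1,1,1,1,1,1],
)

```text
t: 3.9
ee_pos: [0.5864, -0.0427, 0.1445]
ee_rot: [0.002, 0.683, 0.73, 0.001]
ft_force: [1.6, -1.3, 5.0]
grip_width: 0.158
grip_force: 22.6
```

```bash
python3 -c "
from h import *
st();to((.5845,-.042,.143),down(79.2))"
```

```text
t 3.9 pos [ 0.5864 -0.0427  0.1445] q [ 0.26  0.8  -0.47  1.76  0.52  0.71 -0.43] yaz 3.84 z [ 0.004 -0.002 -1.   ] F [ 1.6 -1.3  5. ] gw 0.158 gf 22.6
travel [ 0.0011 -0.0024  0.002 ] turn [ 0.0014  0.0029 -0.8373]
```

move_arm(
  travel=[
    [0,0,0],
    [0,0,0],
    [0,0,0],
    [0,0,0],
    [0,0,0],
    [0,0,0],
    [0,0,0],
    [0,0,0],
    [0,0,0],
    [0,0,0],
  ],
  turn=[
    [0,0,-0.06],
    [0,0,-0.15],
    [0,0,-0.25],
    [0,0,-0.35],
    [0,0,-0.45],
    [0,0,-0.55],
    [0,0,-0.65],
    [0,0,-0.75],
    [0,0,-0.839],
    [0,0,-0.839],
  ],
  claw=[1,1,1,1,1,1,1,1,1,1],
)

```text
t: 5.15
ee_pos: [0.5873, -0.0418, 0.1445]
ee_rot: [0.003, 0.094, 0.996, 0.0]
ft_force: [6.0, -1.3, 3.7]
grip_width: 0.157
grip_force: 22.6
```

move_arm(
  travel=[
    [0,0,0],
    [0,0,0],
    [0,0,0],
    [0,0,0],
    [0,0,0],
    [0,0,0],
    [0,0,-0.05],
    [0,0,-0.12],
    [0,0,-0.18],
    [0,0,-0.18],
  ],
  turn=[
    [0,0,0],
    [0,0,0],
    [0,0,0],
    [0,0,0],
    [0,0,0],
    [0,0,0],
    [0,0,0],
    [0,0,0],
    [0,0,0],
    [0,0,0],
  ],
  claw=[1,1,0.6,0.4,0.4,0.4,0.4,0.4,0.4,0.4],
)

```text
t: 6.4
ee_pos: [0.5862, -0.0405, 0.2818]
ee_rot: [0.003, 0.093, 0.996, 0.0]
ft_force: [-0.0, 0.3, -0.4]
grip_width: 0.597
grip_force: 0.0
```

Run:
```python
from h import *
st()
for nm in("scene","top"):
    im,d,p=grab(nm);P=cloud(d,p);hsv=cv2.cvtColor(im,cv2.COLOR_RGB2HSV)
    if nm=="scene": save("s2.png",im[120:300,160:370],3.5)
    m=(hsv[...,0]>8)&(hsv[...,0]<32)&(hsv[...,1]>90)&(P[...,2]<.2)&(P[...,2]>.13)&(np.hypot(P[...,0]-.586,P[...,1]+.0425)<.16)
    n,l,s,ce=cv2.connectedComponentsWithStats(m.astype(np.uint8))
    for i in range(1,n):
        if s[i,4]>4: q=np.median(P[l==i],0);print(nm,ce[i].round(),s[i,4],q.round(3),np.degrees(np.arctan2(q[1]+.0425,q[0]-.586)).round(1))
    r=np.hypot(P[...,0]-.586,P[...,1]+.0425)
    q=P[(P[...,2]>.169)&(P[...,2]<.176)&(r<.045)]
    if len(q)>20: print("bar",len(q),cv2.minAreaRect(q[:,:2].astype(np.float32)))
```

```text
t 6.4 pos [ 0.5862 -0.0405  0.2818] q [ 0.5   0.72 -0.93  1.61  0.63  1.13  0.78] yaz 79.32 z [ 0.007 -0.    -1.   ] F [-0.   0.3 -0.4] gw 0.597 gf 0.0
scene [300. 201.] 122 [0.576 0.079 0.163] 94.9
scene [215. 229.] 98 [ 0.534 -0.144  0.158] -117.0
scene [301. 250.] 36 [0.696 0.004 0.162] 23.0
scene [247. 267.] 93 [ 0.669 -0.127  0.16 ] -45.7
bar 118 ((0.5867191553115845, -0.04275905340909958), (0.014263405464589596, 0.06587457656860352), 77.93262481689453)
top [292. 148.] 17 [0.691 0.01  0.164] 26.6
top [269. 188.] 86 [0.566 0.083 0.164] 99.0
top [342. 199.] 82 [ 0.528 -0.143  0.156] -120.2
top [303. 220.] 27 [ 0.463 -0.019  0.17 ] 169.1
bar 61 ((0.5747702121734619, -0.038945503532886505), (0.013366901315748692, 0.047146912664175034), 80.61681365966797)
```

View pics/s2.png

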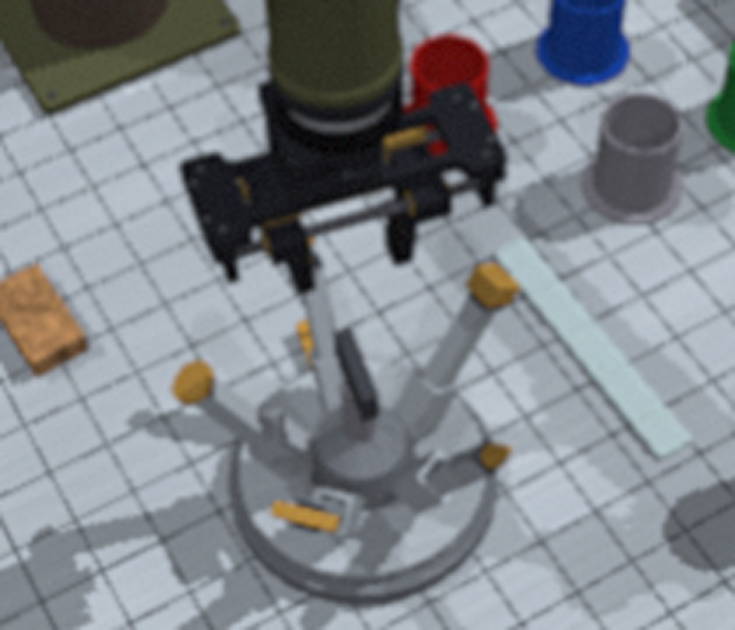

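The tapper's pocket is now at 169° with the pointer at about 169.4°, and the other tools are still seated at z≈0.16. Now the leaning pregrasp.

```bash
cat >> h.py <<'E'
U=np.array([np.cos(np.radians(169.2)),np.sin(np.radians(169.2)),0]); AX=np.array([.586,-.0425,0])
def lean(deg,U=U):
    t=np.radians(deg); z=-(np.sin(t)*U+np.array([0,0,np.cos(t)])); y=np.cross([0,0,1],U); y=-y
    return R.from_matrix(np.c_[np.cross(y,z),y,z])
def shaft(s,deg=35): # point s m above the tapper's mid along its lean
    t=np.radians(deg); return AX+.089*U+[0,0,.1075]+s*(np.sin(t)*U+[0,0,np.cos(t)])
E
python3 -c "
from h import *
print(shaft(.11),shaft(.0165));to(shaft(.115),lean(35))"
```

```text
[ 0.43660058 -0.01400054  0.19760672] [ 0.48928006 -0.02404968  0.12101601]
travel [0.204  0.0004 0.1018] turn [-0.0008 -0.3887  0.0018]
```

move_arm(
  travel=[
    [0.05,0,0],
    [0.1,0,0],
    [0.15,0,0.01],
    [0.2,0,0.02],
    [0.204,0,0.04],
    [0.204,0,0.08],
    [0.204,0,0.1018],
    [0.204,0,0.1018],
    [0.204,0,0.1018],
    [0.204,0,0.1018],
  ],
  turn=[
    [0,-0.1,0],
    [0,-0.2,0],
    [0,-0.3,0],
    [0,-0.389,0.002],
    [0,-0.389,0.002],
    [0,-0.389,0.002],
    [0,-0.389,0.002],
    [0,-0.389,0.002],
    [0,-0.389,0.002],
    [0,-0.389,0.002],
  ],
  claw=[0.4,0.4,0.4,0.4,0.4,0.4,0.4,0.4,0.4,0.4],
)

```text
t: 7.75
ee_pos: [0.4667, -0.0101, 0.2202]
ee_rot: [0.287, 0.09, 0.953, -0.031]
ft_force: [-0.3, -0.5, -0.3]
grip_width: 0.599
grip_force: 0.0
```

Run:
```python
from h import *
st();to(shaft(.115),lean(35));to(shaft(.0165),lean(35))
im,d,p=grab("scene");P=cloud(d,p);save("s3.png",im[120:300,160:370],3.5)
# shank pixels: between radius 80..140 in direction U, near plane
rel=P-AX; r=rel@U; t=rel@np.cross([0,0,1],U)
for nm in("scene","top"):
    if nm=="top":
        im,d,p=grab("top");P=cloud(d,p);rel=P-AX;r=rel@U;t=rel@np.cross([0,0,1],U)
    for z0 in(.095,.11,.125,.14,.155,.165):
        m=(abs(P[...,2]-z0)<.007)&(r>.05)&(r<.15)&(abs(t)<.03)
        if m.sum(): print(nm,z0,m.sum(),"r",np.percentile(r[m],[5,50,95]).round(4),"t",np.percentile(t[m],[5,50,95]).round(4))
```

```text
t 7.75 pos [ 0.4667 -0.0101  0.2202] q [ 0.52  0.86 -1.47  2.56  1.72  1.3  -0.73] yaz 79.12 z [ 0.541 -0.111 -0.833] F [-0.3 -0.5 -0.3] gw 0.599 gf 0.0
travel [ 0.0489 -0.0125 -0.0027] turn [-0.0048 -0.0161  0.0022]
travel [ 0.0456 -0.0115  0.1285] turn [-0.0048 -0.0161  0.0022]
scene 0.095 39 r [0.0588 0.0706 0.082 ] t [-0.0019  0.0045  0.0113]
scene 0.11 43 r [0.0756 0.0808 0.0932] t [-0.0069  0.0013  0.0097]
scene 0.125 41 r [0.0843 0.0903 0.0991] t [-0.0072  0.0012  0.0098]
scene 0.14 48 r [0.0925 0.0981 0.1187] t [-0.0059  0.0026  0.0097]
scene 0.155 44 r [0.1022 0.1081 0.117 ] t [-0.0072  0.001   0.0091]
scene 0.165 31 r [0.1122 0.1167 0.1251] t [-0.0048  0.0032  0.0086]
top 0.095 23 r [0.0631 0.071  0.078 ] t [-0.0131 -0.0011  0.0101]
top 0.11 9 r [0.0802 0.0827 0.0869] t [-0.0085 -0.0019  0.0065]
top 0.125 10 r [0.0889 0.0919 0.0958] t [-0.0071 -0.0008  0.0054]
top 0.14 12 r [0.0978 0.1007 0.1113] t [-0.0097 -0.0016  0.0061]
top 0.155 21 r [0.1063 0.1116 0.116 ] t [-0.0081  0.0005  0.0076]
top 0.165 15 r [0.1154 0.1253 0.1309] t [-0.0078 -0.0003  0.0055]
```

View pics/s3.png

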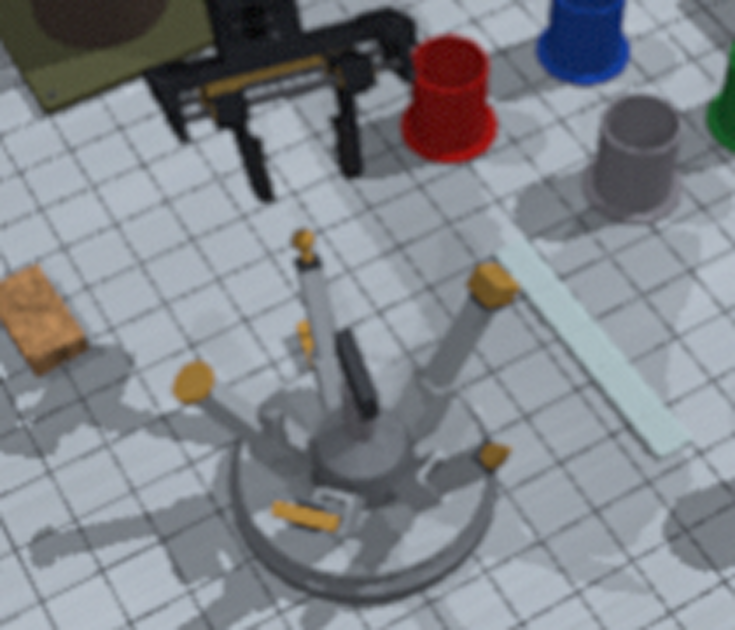

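The picture shows the tapper (ball at (303,240)) alone over the pointer, but the arm hit joint limits at the full lean. I'll use a 20° tilt; the grip on the flats tolerates that.

```bash
python3 -c "
from h import *
Rt=lean(20); z=Rt.as_matrix()[:,2]; g=shaft(.027)+.019*z; print(g,g-.09*z)
to(g-.09*z,Rt)"
```

```text
[ 0.48974746 -0.02413885  0.11176295] [ 0.45951088 -0.01837091  0.19633528]
travel [ 0.024  -0.012   0.0223] turn [-0.0055  0.1508  0.0009]
```

move_arm(
  travel=[
    [0.0,0,0],
    [0.012,-0.006,0],
    [0.024,-0.012,0.01],
    [0.024,-0.012,0.022],
    [0.024,-0.012,0.022],
    [0.024,-0.012,0.022],
    [0.024,-0.012,0.022],
    [0.024,-0.012,0.022],
    [0.024,-0.012,0.022],
    [0.024,-0.012,0.022],
  ],
  turn=[
    [0,0.08,0],
    [0,0.151,0],
    [-0.005,0.151,0.001],
    [-0.005,0.151,0.001],
    [-0.005,0.151,0.001],
    [-0.005,0.151,0.001],
    [-0.005,0.151,0.001],
    [-0.005,0.151,0.001],
    [-0.005,0.151,0.001],
    [-0.005,0.151,0.001],
  ],
  claw=[0.4,0.4,0.4,0.4,0.4,0.4,0.4,0.4,0.4,0.4],
)

```text
t: 9.1
ee_pos: [0.4591, -0.0186, 0.1943]
ee_rot: [0.171, 0.094, 0.981, -0.016]
ft_force: [0.2, -1.4, -0.1]
grip_width: 0.6
grip_force: 0.0
```

```bash
python3 -c "
from h import *
Rt=lean(20); z=Rt.as_matrix()[:,2]; g=shaft(.027)+.019*z;st()
to(g-.09*z,Rt);to(g,Rt)"
```

```text
t 9.1 pos [ 0.4591 -0.0186  0.1943] q [ 0.64  0.87 -1.42  2.38  1.51  1.08 -0.37] yaz 79.04 z [ 0.332 -0.063 -0.941] F [ 0.2 -1.4 -0.1] gw 0.6 gf 0.0
travel [-0.0013  0.0004 -0.0024] turn [-0.     -0.003  -0.0018]
travel [-0.0019  0.0004  0.1176] turn [-0.     -0.003  -0.0018]
```

move_arm(
  travel=[
    [0,0,0.05],
    [-0.001,0,0.09],
    [-0.001,0,0.117],
    [-0.001,0,0.117],
    [-0.001,0,0.117],
    [-0.001,0,0.117],
    [-0.001,0,0.117],
    [-0.001,0,0.117],
    [-0.001,0,0.117],
    [-0.001,0,0.117],
  ],
  turn=[
    [0,0,0],
    [0,0,0],
    [0,0,0],
    [0,0,0],
    [0,0,0],
    [0,0,0],
    [0,0,0],
    [0,0,0],
    [0,0,0],
    [0,0,0],
  ],
  claw=[0.4,0.4,0.4,0.4,0.4,1,1,1,1,1],
  grip_force=30,
)

```text
t: 10.35
ee_pos: [0.489, -0.0242, 0.1121]
ee_rot: [0.171, 0.094, 0.981, -0.016]
ft_force: [-0.6, 0.4, 1.4]
grip_width: 0.199
grip_force: 29.9
```

```bash
python3 -c "
from h import *
st(); d=np.array([0.574*U[0],.574*U[1],.819]); r=rot()
for L in(.03,.065,.1): to(ctrl.sense()['ee_pos']+L*d,r)
"
```

```text
t 10.35 pos [ 0.489  -0.0242  0.1121] q [ 0.58  1.07 -1.29  2.37  1.74  1.15 -0.46] yaz 79.06 z [ 0.332 -0.063 -0.941] F [-0.6  0.4  1.4] gw 0.199 gf 29.9
travel [ 0.0105 -0.     -0.0386] turn [0. 0. 0.]
travel [ 0.0228 -0.0001 -0.0836] turn [0. 0. 0.]
travel [ 3.510e-02 -1.000e-04 -1.286e-01] turn [0. 0. 0.]
```

move_arm(
  travel=[
    [0.004,0,-0.013],
    [0.008,0,-0.026],
    [0.012,0,-0.039],
    [0.0145,0,-0.052],
    [0.018,0,-0.065],
    [0.0215,0,-0.078],
    [0.0235,0,-0.088],
    [0.0235,0,-0.088],
    [0.0235,0,-0.088],
    [0.0235,0,-0.088],
  ],
  turn=[
    [0,0,0],
    [0,0,0],
    [0,0,0],
    [0,0,0],
    [0,0,0],
    [0,0,0],
    [0,0,0],
    [0,0,0],
    [0,0,0],
    [0,0,0],
  ],
  claw=[1,1,1,1,1,1,1,1,1,1],
)

```text
t: 11.6
ee_pos: [0.4507, -0.017, 0.1678]
ee_rot: [0.17, 0.094, 0.981, -0.016]
ft_force: [0.6, 0.2, -1.6]
grip_width: 0.201
grip_force: 30.0
```

Run:
```python
from h import *
st()
for nm in("scene","top"):
    im,d,p=grab(nm);P=cloud(d,p);rel=P-AX;r=rel@U;t=rel@np.cross([0,0,1],U)
    if nm=="scene": save("s4.png",im[120:300,160:370],3.5)
    for z0 in(.09,.1,.11,.12,.13,.14,.15):
        m=(abs(P[...,2]-z0)<.006)&(r>.06)&(r<.17)&(abs(t)<.012)
        if m.sum(): print(nm,z0,m.sum(),"r",np.percentile(r[m],[5,50,95]).round(4),"t",np.percentile(t[m],[5,50,95]).round(4))
```

```text
t 11.6 pos [ 0.4507 -0.017   0.1678] q [ 0.6   0.92 -1.37  2.44  1.6   1.1  -0.48] yaz 79.03 z [ 0.331 -0.063 -0.942] F [ 0.6  0.2 -1.6] gw 0.201 gf 30.0
scene 0.09 7 r [0.0604 0.0618 0.086 ] t [-0.0002  0.0038  0.0105]
scene 0.1 8 r [0.0826 0.0873 0.0995] t [-0.0076 -0.0011  0.0103]
scene 0.11 33 r [0.0816 0.0868 0.0918] t [-0.0063  0.0032  0.0102]
scene 0.12 39 r [0.0869 0.0928 0.0998] t [-0.0066  0.0017  0.0108]
scene 0.13 40 r [0.0928 0.0985 0.1127] t [-0.0055  0.004   0.0107]
scene 0.14 38 r [0.1003 0.1045 0.1135] t [-0.0062  0.0018  0.0104]
scene 0.15 37 r [0.1041 0.1102 0.1171] t [-0.0067  0.0031  0.0107]
top 0.09 12 r [0.0605 0.0642 0.0692] t [-0.011   0.0024  0.0109]
top 0.1 4 r [0.0852 0.0864 0.095 ] t [-0.009  -0.0045  0.0072]
top 0.11 9 r [0.087  0.0901 0.0951] t [-0.0084 -0.0009  0.0044]
top 0.12 10 r [0.0903 0.0937 0.097 ] t [-0.007  -0.0002  0.0061]
top 0.13 8 r [0.0988 0.1009 0.1037] t [-0.008  -0.0012  0.0069]
top 0.14 9 r [0.1036 0.1059 0.1091] t [-0.0088 -0.0023  0.0041]
top 0.15 11 r [0.1091 0.1125 0.115 ] t [-0.0078 -0.0015  0.0074]
```

View pics/s4.png

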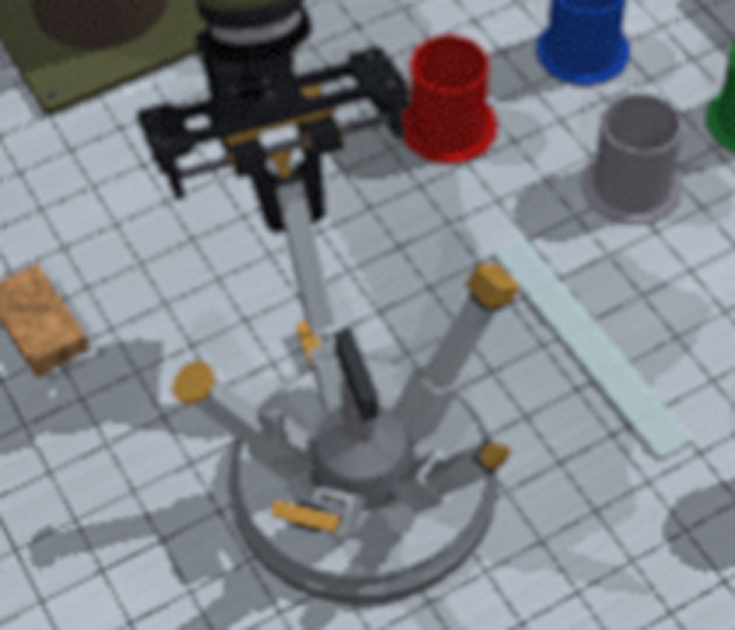

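The tapper is held with its foot clear of the sleeve (about 68 mm drawn, leaning about 30°), and the others are undisturbed. Next I'll lift it and bring it upright.

```bash
cat >> h.py <<'E'
def tgt(g,deg,az): # TCP and rotation for grasp point g
    u=np.array([np.cos(np.radians(az)),np.sin(np.radians(az)),0]); Rt=lean(deg,u); return np.array(g)+.019*Rt.as_matrix()[:,2],Rt
E
python3 -c "
from h import *
to(*tgt((.455,-.016,.265),19.6,169.2)); to(*tgt((.455,-.016,.265),-11,169.2))"
```

```text
travel [-0.0487  0.0024 -0.0948] turn [-0.      0.0011 -0.0019]
travel [-0.0358  0.0024 -0.0983] turn [ 0.0005  0.3411 -0.0019]
```

move_arm(
  travel=[
    [-0.012,0,-0.03],
    [-0.026,0,-0.06],
    [-0.049,0.002,-0.095],
    [-0.046,0.002,-0.096],
    [-0.042,0.002,-0.097],
    [-0.039,0.002,-0.098],
    [-0.036,0.002,-0.098],
    [-0.036,0.002,-0.098],
    [-0.036,0.002,-0.098],
    [-0.036,0.002,-0.098],
  ],
  turn=[
    [0,0,0],
    [0,0,0],
    [0,0,0],
    [0,0.085,0],
    [0,0.17,0],
    [0,0.255,0],
    [0,0.341,0],
    [0,0.341,0],
    [0,0.341,0],
    [0,0.341,0],
  ],
  claw=[1,1,1,1,1,1,1,1,1,1],
)

```text
t: 12.95
ee_pos: [0.4508, -0.0157, 0.2467]
ee_rot: [-0.094, 0.094, 0.991, 0.009]
ft_force: [-0.3, 1.0, -1.2]
grip_width: 0.2
grip_force: 30.0
```

Run:
```python
from h import *
st(); to(*tgt((.446,.311,.255),-11,206))
im,d,p=grab("scene");P=cloud(d,p)
v,u=np.mgrid[:420,:560]
m=(P[...,2]>.08)&(P[...,2]<.092)&(abs(P[...,0]-.446)<.045)&(abs(P[...,1]-.311)<.045)
q=P[m][:,:2];print(len(q),cv2.minEnclosingCircle(q.astype(np.float32)),q.min(0),q.max(0))
x=P[(P[...,2]>.15)&(P[...,2]<.215)&(abs(P[...,0]-.455)<.06)&(abs(P[...,1]+.016)<.04)]
for z0 in(.15,.165,.18,.195,.21):
    k=x[abs(x[:,2]-z0)<.007]; print(z0,len(k),np.median(k,0).round(4) if len(k) else "")
```

```text
t 12.95 pos [ 0.4508 -0.0157  0.2467] q [ 0.67  0.88 -1.37  1.87  0.75  1.3   0.43] yaz 79.16 z [-0.185  0.035 -0.982] F [-0.3  1.  -1.2] gw 0.2 gf 30.0
travel [0.0879 0.4237 0.0308] turn [ 0.0775  0.0014 -0.402 ]
104 ((0.4488461911678314, 0.3102063238620758), 0.03730478510260582) [0.41247053 0.274897  ] [0.4832088 0.3472093]
0.15 0 
0.165 16 [ 0.4652 -0.0209  0.1687]
0.18 25 [ 0.4654 -0.0211  0.18  ]
0.195 33 [ 0.4648 -0.0225  0.1949]
0.21 20 [ 0.4651 -0.0198  0.2084]
```

move_arm(
  travel=[
    [0.018,0.085,0.005],
    [0.036,0.17,0.012],
    [0.054,0.255,0.018],
    [0.07,0.34,0.025],
    [0.088,0.424,0.031],
    [0.088,0.424,0.031],
    [0.088,0.424,0.031],
    [0.088,0.424,0.031],
    [0.088,0.424,0.031],
    [0.088,0.424,0.031],
  ],
  turn=[
    [0.015,0,-0.08],
    [0.031,0,-0.16],
    [0.047,0,-0.24],
    [0.062,0,-0.32],
    [0.0775,0.001,-0.402],
    [0.0775,0.001,-0.402],
    [0.0775,0.001,-0.402],
    [0.0775,0.001,-0.402],
    [0.0775,0.001,-0.402],
    [0.0775,0.001,-0.402],
  ],
  claw=[1,1,1,1,1,1,1,1,1,1],
)

```text
t: 14.25
ee_pos: [0.4447, 0.3085, 0.2364]
ee_rot: [-0.094, -0.222, 0.97, -0.021]
ft_force: [0.2, 0.1, -1.5]
grip_width: 0.202
grip_force: 30.0
```

Run:
```python
from h import *
st(); to(*tgt((.447,.311,.255),-11,206));to(*tgt((.447,.311,.125),-11,206));to(*tgt((.447,.311,.1065),-11,206))
im,d,p=grab("scene");P=cloud(d,p);save("s5.png",im[70:230,260:440],4)
x=P[(P[...,2]>.1)&(P[...,2]<.215)&(abs(P[...,0]-.447)<.06)&(abs(P[...,1]-.311)<.05)]
for z0 in(.105,.12,.135,.15,.165,.18,.195,.21):
    k=x[abs(x[:,2]-z0)<.007]; print(z0,len(k),np.median(k,0).round(4) if len(k) else "")
```

```text
t 14.25 pos [0.4447 0.3085 0.2364] q [-0.05  1.   -1.35  1.62  0.82  1.45  0.51] yaz 115.78 z [-0.172 -0.082 -0.982] F [ 0.2  0.1 -1.5] gw 0.202 gf 30.0
travel [0.0005 0.0016 0.0002] turn [ 0.0011 -0.     -0.0022]
travel [-0.0325  0.0014  0.1704] turn [ 0.0011 -0.     -0.0022]
travel [-0.0373  0.0014  0.1946] turn [ 0.0011 -0.     -0.0022]
0.105 0 
0.12 0 
0.135 0 
0.15 9 [0.455  0.303  0.1546]
0.165 32 [0.457  0.3041 0.165 ]
0.18 32 [0.456  0.304  0.1811]
0.195 30 [0.4575 0.3035 0.1944]
0.21 22 [0.4572 0.3026 0.2071]
```

View pics/s5.png

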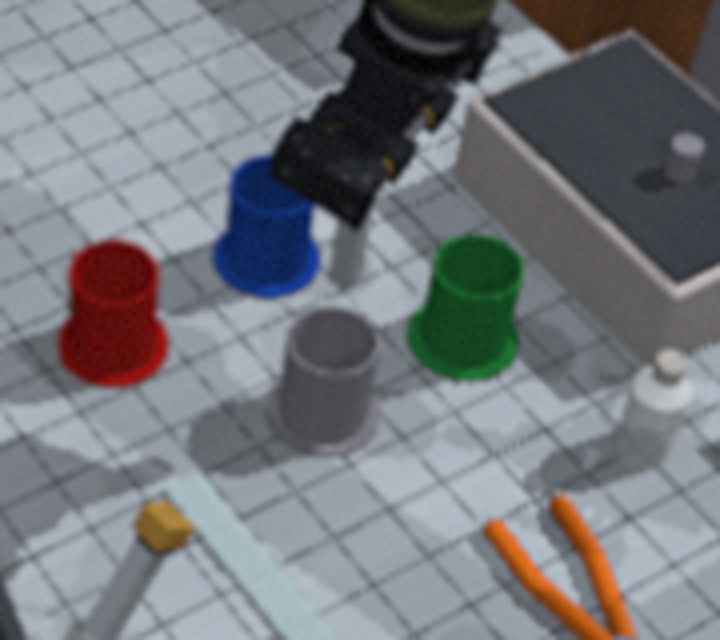

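The shank hangs upright over the grey pot (centre about (.448,.310)). I'll lower it now.

move_arm(
  travel=[
    [-0.006,0.0015,0.03],
    [-0.012,0.0015,0.06],
    [-0.018,0.0015,0.09],
    [-0.024,0.0015,0.12],
    [-0.029,0.0015,0.15],
    [-0.0325,0.0015,0.17],
    [-0.0325,0.0015,0.17],
    [-0.034,0.0015,0.178],
    [-0.0355,0.0015,0.186],
    [-0.0355,0.0015,0.186],
  ],
  turn=[
    [0,0,0],
    [0,0,0],
    [0,0,0],
    [0,0,0],
    [0,0,0],
    [0,0,0],
    [0,0,0],
    [0,0,0],
    [0,0,0],
    [0,0,0],
  ],
  claw=[1,1,1,1,1,1,1,1,1,1],
)

```text
t: 15.55
ee_pos: [0.4431, 0.3105, 0.0942]
ee_rot: [-0.094, -0.223, 0.97, -0.021]
ft_force: [-0.6, 0.8, -1.5]
grip_width: 0.202
grip_force: 30.0
```

Run:
```python
from h import *
st();to(*tgt((.447,.311,.1065),-11,206))
```

```text
t 15.55 pos [0.4431 0.3105 0.0942] q [-0.09  1.18 -1.23  1.72  1.02  1.27  0.42] yaz 115.88 z [-0.172 -0.082 -0.982] F [-0.6  0.8 -1.5] gw 0.202 gf 30.0
travel [-0.0017 -0.0017  0.0083] turn [ 0.0011 -0.0001 -0.0011]
```

move_arm(
  travel=[
    [0,0,0.001],
    [0,0,0.002],
    [-0.001,0,0.003],
    [-0.001,0,0.004],
    [-0.001,0,0.005],
    [-0.001,0,0.006],
    [-0.0015,0,0.007],
    [-0.0015,0,0.008],
    [-0.0015,0,0.008],
    [-0.0015,0,0.008],
  ],
  turn=[
    [0,0,0],
    [0,0,0],
    [0,0,0],
    [0,0,0],
    [0,0,0],
    [0,0,0],
    [0,0,0],
    [0,0,0],
    [0,0,0],
    [0,0,0],
  ],
  claw=[1,1,1,1,1,1,1,1,1,1],
)

```text
t: 16.8
ee_pos: [0.4431, 0.3108, 0.0885]
ee_rot: [-0.094, -0.223, 0.97, -0.021]
ft_force: [-0.3, -0.4, 1.7]
grip_width: 0.204
grip_force: 30.0
```

```bash
python3 -c "
from h import *
st()"
```

```text
t 16.8 pos [0.4431 0.3108 0.0885] q [-0.09  1.19 -1.23  1.72  1.03  1.26  0.41] yaz 115.89 z [-0.172 -0.082 -0.982] F [-0.3 -0.4  1.7] gw 0.204 gf 30.0
```

Foot contact is felt (force up by about 3 N). I'll release and retreat along the tool axis.

move_arm(
  travel=[
    [0,0,0],
    [0,0,0],
    [0,0,0],
    [0,0,0],
    [0,0,0],
    [0,0,0],
    [0,0,0],
    [0,0,0],
    [0,0,0],
    [0,0,0],
  ],
  turn=[
    [0,0,0],
    [0,0,0],
    [0,0,0],
    [0,0,0],
    [0,0,0],
    [0,0,0],
    [0,0,0],
    [0,0,0],
    [0,0,0],
    [0,0,0],
  ],
  claw=[1,0.75,0.7,0.6,0.5,0.4,0.4,0.4,0.4,0.4],
)

```text
t: 18.05
ee_pos: [0.443, 0.3107, 0.0883]
ee_rot: [-0.094, -0.223, 0.97, -0.021]
ft_force: [-0.2, 0.2, 0.0]
grip_width: 0.603
grip_force: 0.0
```

Run:
```python
from h import *
st()
im,d,p=grab("scene");P=cloud(d,p);save("s6.png",im[90:210,290:430],5)
```

```text
t 18.05 pos [0.443  0.3107 0.0883] q [-0.09  1.19 -1.22  1.72  1.03  1.26  0.41] yaz 115.89 z [-0.172 -0.082 -0.982] F [-0.2  0.2  0. ] gw 0.603 gf 0.0
```

View pics/s6.png

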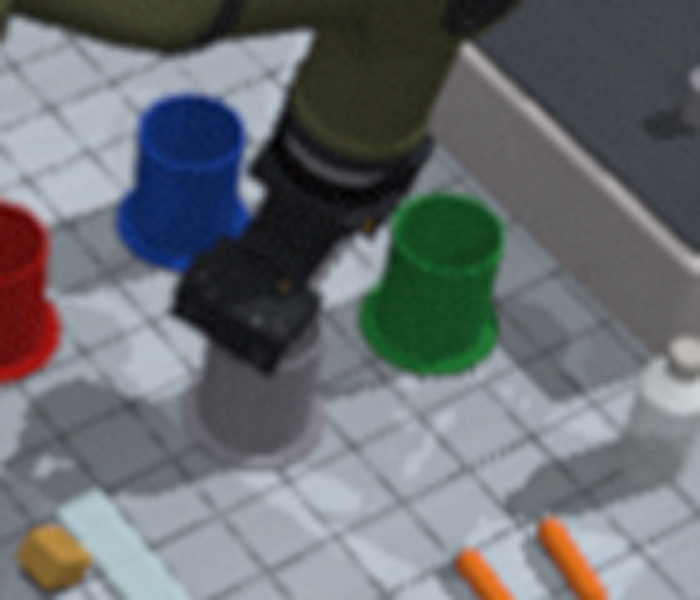

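The hand is open over the pot with no force. I'll back off along the tool axis.

move_arm(
  travel=[
    [0,0,-0.02],
    [0,0,-0.04],
    [0,0,-0.06],
    [0,0,-0.08],
    [0,0,-0.1],
    [0,0,-0.13],
    [0,0,-0.16],
    [0,0,-0.19],
    [0,0,-0.22],
    [0,0,-0.22],
  ],
  turn=[
    [0,0,0],
    [0,0,0],
    [0,0,0],
    [0,0,0],
    [0,0,0],
    [0,0,0],
    [0,0,0],
    [0,0,0],
    [0,0,0],
    [0,0,0],
  ],
  claw=[0.4,0.4,0.4,0.4,0.4,0.4,0.4,0.4,0.4,0.4],
)

```text
t: 19.35
ee_pos: [0.4719, 0.3254, 0.2525]
ee_rot: [-0.092, -0.223, 0.97, -0.02]
ft_force: [0.5, -0.1, -1.3]
grip_width: 0.6
grip_force: 0.0
```

Run:
```python
from h import *
st()
im,d,p=grab("scene");P=cloud(d,p);save("s7.png",im[60:300,160:480],2.4)
hsv=cv2.cvtColor(im,cv2.COLOR_RGB2HSV)
m=(hsv[...,0]>8)&(hsv[...,0]<32)&(hsv[...,1]>90)&(P[...,2]>.06)&(P[...,2]<.2)&(abs(P[...,0]-.45)<.1)&(abs(P[...,1]-.31)<.1)
print(m.sum(),P[m].mean(0) if m.any() else "")
```

```text
t 19.35 pos [0.4719 0.3254 0.2525] q [-0.08  1.   -1.34  1.5   0.82  1.51  0.58] yaz 115.86 z [-0.17  -0.079 -0.982] F [ 0.5 -0.1 -1.3] gw 0.6 gf 0.0
30 [0.45281792 0.31011797 0.1454613 ]
```

View pics/s7.png

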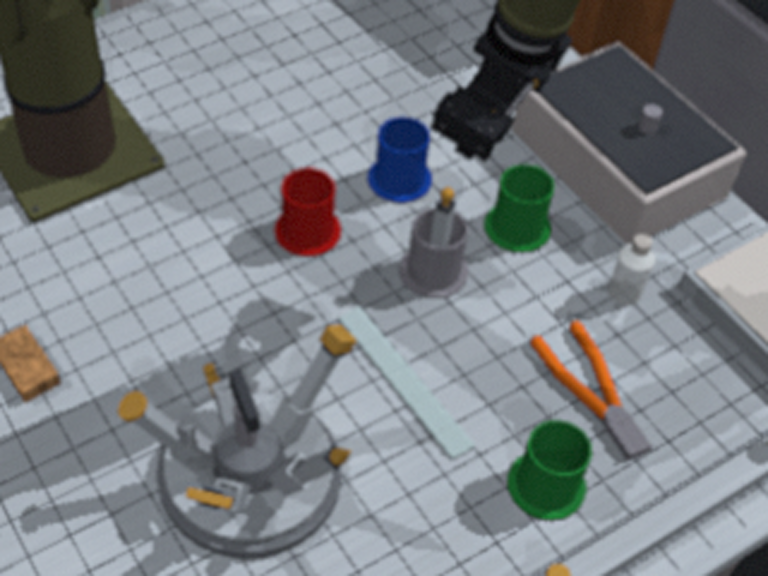

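The tapper stands ball up in the steel pot (ball at (447,194), world z≈0.145). The other tools and bystanders are in place and the arm is clear.

```bash
python3 -c "
from h import *
print(ctrl.sign_off())"
```

```text
the job is handed in; nothing more can be done
None
```

I turned the carousel to the pointer, drew the tapper out along its lean and stood it ball up on the floor of the steel pot; the final picture showed nothing else moved, and I handed the job in at about 19 s (no verdict returned).

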